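# Show the covered logger dish to the reader

## Task

Lift the domed lid off the dish by its knob and set it down, knob up, in the empty square tray. Then take the dish by its upright grip block, lift it straight above its pedestal and turn it a quarter turn so that its label plate squarely faces the reader, level with the reader's dark window; keep the dish level and the loose ball in its middle all the way, and leave the other things where they are. Finish while still holding the dish there, still, with the ball in the middle: do not put it down or let go.

Things in the scene. Friction and masses are not known exactly. Their poses are not given: they have to be found in the camera images.
- lid_knob (a point): Middle of the lid's knob, an upright black cylinder 26 mm across, 20 mm tall, 12 mm clear above the lid's top. The lid is a loose steel dome, 0.15 kg, 138 mm across at its open lower edge, which lies 54 mm below this point. It rests on the dish's ledge inside an 8 mm high rim, over the ball, and lifts straight off. z up.
- tray: Empty square steel tray, 200 x 200 mm, 12 mm high, walls 4 mm, fixed to the counter at the robot's right. Origin: centre of its underside; inner floor 4 mm above it. z up, x and y along its sides.
- station: Fixed reading station. Origin: on the counter under the axis of a round grey pedestal (96 mm across, top 46 mm up, three 5 mm pins around the dish's foot). x points from pedestal to reader, z up. Base plate 100 mm wide, 6 mm thick. Reader: white upright box 75 mm wide, 186 mm tall, front 170 mm from the pedestal's axis.
- reader_window (a point): Centre of the reader's dark window (56 mm wide, 60 mm tall) on the face that looks at the pedestal: 167 mm along the station's x from the pedestal's axis, 140 mm above the counter.
- dish_middle (a point): On the axis of the loose dished steel plate, 22 mm above its underside (where the ball's centre rests). 154 mm across, 0.2 kg, rim 26.5 mm high, floor sloping up 14 degrees from a flat 16 mm middle. Stands on the pedestal. x points to its label plate, z up. At the start x points about a quarter turn clockwise from above (to the robot's right) of the reader's direction.
- dish_grip (a point): Middle of the dish's grip: an upright black block 16 mm thick (along the dish's y), 32 mm long (along x), 44 mm tall, its top 20 mm above this point. It stands outside the rim opposite the label, 100 mm from the dish's axis on the -x side, this point 38 mm above the underside. Axes as the dish's. Its inner end is 7 mm from the rim; its two broad sides are free for fingers from above.
- dish_label (a point): Centre of the outer face of the upright white label plate on the dish's rim, 44 mm wide and 50 mm tall, 82 mm from the dish's axis on its +x side, 40 mm above the dish's underside; the face looks along the dish's +x. Axes as the dish's.
- ball_center (a point): Centre of the loose white ball (a temperature logger), 32 mm across, about 25 g, lying in the middle of the dish under the lid. It rolls with some resistance; its axes mean nothing.
- vial: Bystander, leave alone: small glass vial, 22 mm across, 45 mm tall, standing on the station's base plate between pedestal and reader. Origin: centre of its underside.
- sanitizer: Bystander, leave alone: hand-gel bottle, 60 mm across, 150 mm tall, standing at the left. Origin: centre of its underside.
- swab_jar: Bystander, leave alone: glass jar with steel cap, 80 mm across, 85 mm tall, standing at the left. Origin: centre of its underside.
- bowl: Bystander, leave alone: empty small steel bowl, 100 mm across, 35 mm tall, near the robot. Origin: centre of its underside.
- ice_pack: Bystander, leave alone: flat cool pack 150 x 90 x 26 mm lying at the left. Origin: centre of its underside.
- carton: Bystander, leave alone: small carton 60 x 80 x 70 mm standing at the right, far. Origin: centre of its underside.
- marker: Bystander, leave alone: grey pen, 130 mm long, 14 mm thick, lying near the robot. Origin: centre of its underside.
Mind the look-alikes: they are no part of the job. Leave any purple or red look-alike of the part that bears lid_knob alone.

How it is judged:
On the way, in this order (a step that is already met when the one before it is completed fails the run):
1. the lid rests knob up in the tray, let go (horizontal distance between lid_knob and tray below 0.035 m and height (world z) of lid_knob below 0.066 m and angle between lid_knob's own z axis and vertical below 0.1 rad and contact force between lid and the fingers below 0.05 N), for 0.3 s.
2. the dish is held clear of its pedestal (height (world z) of dish_middle above 0.083 m and contact force between dish and station below 0.05 N and contact force between dish and the fingers above 0.5 N), for 0.2 s.
At the end, for the whole second after the job is handed in: Lid knob up in the tray, let go, within 35 mm of its centre. Dish held by the gripper alone, still, within 35 mm of over its pedestal, tilt under 0.1 rad, label facing the reader within 0.15 rad and within 25 mm of the window's height; ball within 20 mm of the dish's middle (all of step 1 and horizontal distance between dish_middle and station below 0.035 m and angle between the x axis of dish_label and the x axis of station, either way round below 0.15 rad and x of dish_label in the frame of station above 0.03 m and height (world z) of dish_label between 0.115 and 0.165 m and angle between dish_middle's own z axis and vertical below 0.1 rad and horizontal distance between ball_center and dish_middle below 0.02 m and distance between ball_center and dish_middle below 0.025 m and linear speed of each of dish, ball below 0.03 m/s and contact force between dish and the fingers above 0.5 N and contact force between dish and station below 0.05 N); the arm keeps its last pose, push and grip.
It fails at once if the ball rolls more than 35 mm from the dish's middle (horizontal distance between ball_center and dish_middle above 0.035 m).
It fails at once if the dish is tilted more than 0.2 rad (angle between dish_middle's own z axis and vertical above 0.2 rad).
It fails at once if the lid is dropped (falls free faster than 0.6 m/s) (contact force between lid and the fingers below 0.01 N and linear speed of lid above 0.6 m/s).
It fails at once if a bystander is moved more than 30 mm (distance of any of vial, sanitizer, swab_jar, bowl, ice_pack, carton, marker from where it was at the start of the episode above 0.03 m).
It also fails if it takes over 58 s, if anything falls off the work surface, if the arm or the gripper's body presses on something with over 40 N, if the wrist force passes 120 N, or if a joint passes its speed limit or range.

## Robot

A 7-joint arm with a two-finger parallel gripper is mounted at the origin on the work surface. World frame = base frame: x ahead of the robot, y to its left, z up, the work surface at z = 0. Lengths are in m, angles in rad, forces in N, time in s.
With the tool pointing down it reaches from about 0.4 to 0.875 m from the base axis. Payload 6.5 kg.
Tool frame: the origin (TCP) lies at the very end of the fingers, on their centre line; the grasp point (between the pads) lies 19 mm behind it; z points along the fingers, y is the line along which they close (so a half turn about z gives the same grasp; the last joint's range is limited). The gripper opens to 85 mm and grips with 20 to 120 N. Pads are 22 mm wide; open, the fingers measure 114 mm over their backs; the gripper's body (76 mm by 85 mm) begins 54 mm behind the grasp point. The pads swing forward as they close: fully open they stand 13 mm farther back than shut.
Start: joints at [1.104, 0.536, -0.004, 1.538, 0.003, 1.067, -0.071], TCP at [0.254, -0.598, 0.21] pointing down, gripper open.
Joint ranges: [-2.7, 2.7], [-0.37, 2.16], [-1.27, 1.26], [0.24, 2.4], [-1.31, 4.45], [0.19, 1.91], [-2.76, 2.76]. Speed limits (rad/s): [2.39, 2.39, 3.14, 3.14, 3.14, 3.14, 3.14].

## Interface

Orientations are given as a rotation vector (axis times angle).
In Python, from cell import r gives the robot as it stands. The module is installed in compiled form; this text tells all that it offers.
- The arm moves only by the tool play_rows, never from a script. Its argument "increments" is a list of rows, each a list of 2 entries, a list of its own where there are three numbers: the shift along the tool's x, y, z as a fraction of full scale, then the turn about the tool's z as a fraction of full scale. In form: [[[tx, ty, tz], spin], ...]. A call has 1 to 20 rows; each row is the pose to reach, as a shift and turn from the pose commanded when the call began, along the tool's axes at that moment; what a row does not reach only later rows make up. Full scale, the value 1, is 0.3 m for a shift and pi/2 rad for a turn. A row lasts 1/12 s, in which the tool goes at most 41.7 mm and 7.16 degrees, less where a joint would pass 70% of its speed; a pose out of reach is approached as far as the arm can. A call with a number of a shift or a turn outside -1 to 1 is refused whole. A call with a gripper value outside its range is refused whole. "grip" is the gripper's target within -1 to 1 (fully open at 1, half-way at 0, shut at -1), set as the call begins (left out, the last holds). The fingers move at their own pace and stop on an object; "newtons" is the grip in N (left out, the last holds). Time passes only in rows, so rows that repeat a pose let the fingers close. It gives the time, the measured TCP pose, the force, the opening and the grip force at its end, in the units of the state.
- r.get_obs(): the state, without advancing time (a new reading comes with each control period).
- r.grab_frame(name): name is "scene" or "top" or "wrist"; returns the picture (384x512x3 uint8, blue, green, red); there is no depth.
- r.camera_model(name): a dict with "K" (3x3 intrinsics, pixels), "rvec" (rotation vector, rad) and "tvec" (3), from world to camera coordinates, as OpenCV has them. Camera axes: x right, y down, z forward; pixel columns grow to the right and rows downward; lengths in m; the calibration is good to about 2 mm. A picture is of the moment at which its call begins: read the wrist's pose just before it. camera_model takes no time and is no camera call; for the wrist camera it gives the pose at the moment of the call.
- r.sign_off(): hands the job in; it is judged then, once.
The state is a dict: "time": time; "joint_positions": joint angles; "joint_velocities": joint speeds; "effort": joint torques, N m; "tcp_pos": TCP position; "orientation": TCP orientation; "wrist_force": force on the tool from outside, world axes, zero at the start; "ft_torque": the same for the moment, N m; "grip_width": finger opening in m; "grasp_force": force on a finger pad.
Only numpy, scipy, OpenCV 4.12 (cv2) and the standard library are available. Lean on these libraries where they do the work, as an engineer would, in place of code of your own. Each camera call takes 0.05 s, during which the arm holds its last target. There are 200 camera calls.

## Working session

There is one attempt and no reset: what is moved stays moved. The work goes in short steps, Python scripts to look and compute and a tool call to move; the robot and the scene stay as the last step left them, time stands still between calls to the robot, and variables do not carry over. Pictures are saved under pics/ and viewed, at most 10 in all, crops included, and the job is handed in when it is done.

Besides the shell and the picture viewer there is one more tool, called as name(argument=value, ...) on one line, values as JSON. play_rows: Moves the arm, as the interface text tells. Its arguments: {"type":"object","properties":{"increments":{"type":"array"},"grip":{"type":"number"},"newtons":{"type":"number"}},"required":["increments"]}

```bash
mkdir -p pics
cat > h.py <<'E'
import numpy as np, cv2
from cell import r
from scipy.spatial.transform import Rotation as R
def cam(n):
    c=r.camera_model(n); return np.array(c["K"]),R.from_rotvec(np.ravel(c["rvec"])).as_matrix(),np.ravel(c["tvec"])
def ray(c,uv):
    K,Rm,t=c; d=Rm.T@np.linalg.inv(K)@np.array([*uv,1.]); return -Rm.T@t,d/np.linalg.norm(d)
def onz(c,uv,z):
    o,d=ray(c,uv); return o+d*(z-o[2])/d[2]
def proj(c,p):
    K,Rm,t=c; q=K@(Rm@np.array(p,float)+t); return q[:2]/q[2]
def tri(obs):
    A=np.zeros((3,3));b=np.zeros(3)
    for c,uv in obs:
        o,d=ray(c,uv);M=np.eye(3)-np.outer(d,d);A+=M;b+=M@o
    return np.linalg.solve(A,b)
E
python3 - <<'E'
from h import *
a=r.grab_frame("scene");b=r.grab_frame("top")
cv2.imwrite("pics/scene.png",cv2.resize(a,(800,600),interpolation=2));cv2.imwrite("pics/top.png",cv2.resize(b,(800,600),interpolation=2))
cv2.imwrite("scene_raw.png",a);cv2.imwrite("top_raw.png",b)
for n in("scene","top"):
    c=cam(n);print(n,c[0].round(1).tolist(),(-c[1].T@c[2]).round(3),c[1].round(2).tolist())
o=r.get_obs();print(o)
E
```

```text
scene [[351.2, 0.0, 250.9], [0.0, 351.2, 191.4], [0.0, 0.0, 1.0]] [ 1.102 -0.458  0.688] [[0.62, 0.79, 0.01], [0.48, -0.36, -0.8], [-0.63, 0.5, -0.6]]
top [[408.3, 0.0, 261.5], [0.0, 408.3, 185.0], [0.0, 0.0, 1.0]] [0.307 0.049 1.218] [[0.02, -1.0, 0.02], [-0.99, -0.02, -0.15], [0.15, -0.02, -0.99]]
{'time': 0.1, 'joint_positions': array([ 1.1037893 ,  0.53712394, -0.00441067,  1.53878043,  0.00259758,
        1.06728512, -0.07119412]), 'joint_velocities': array([ 1.94779567e-04, -2.54673418e-03,  2.30569839e-05, -1.49401153e-03,
        1.02788707e-03, -2.53613831e-04,  9.44278596e-06]), 'effort': array([ 3.91844456e-03, -5.84561062e+01,  1.05258800e+00, -2.59776485e+01,
        1.27276179e-02,  4.42495686e-03,  1.76785954e-05]), 'tcp_pos': array([ 0.25333777, -0.59794078,  0.20927687]), 'orientation': array([-3.07720358e+00, -6.25156838e-01,  6.95068503e-04]), 'wrist_force': array([ 0.05839053, -0.16544966,  0.37318664]), 'ft_torque': array([ 0.01384516, -0.04083517, -0.0495278 ]), 'grasp_force': 0.0, 'grip_width': 0.08548303055934803}
```

View pics/scene.png

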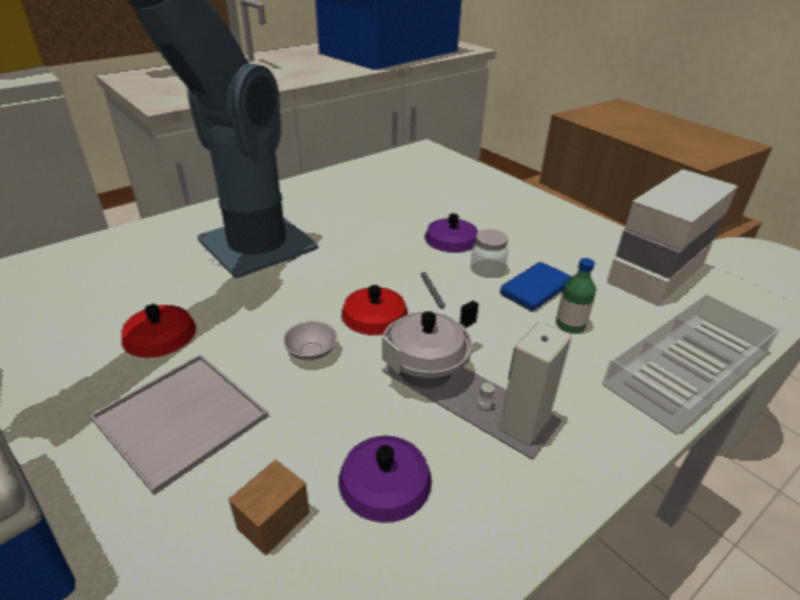

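View pics/top.png

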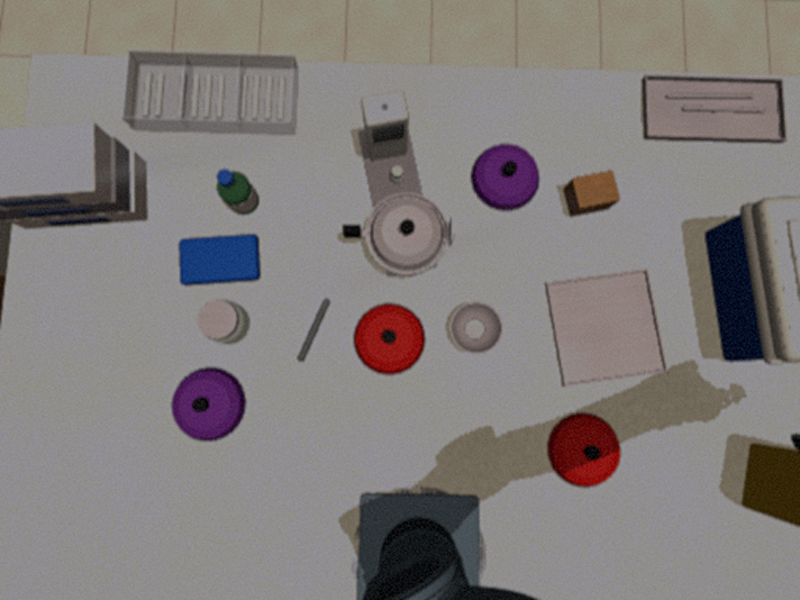

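The scene picture shows the steel lid with its knob at (428,322) and the grip block at (469,313); the reader is at (535,380) and the tray at (180,420). The top picture shows the knob at (407,228), the grip at (351,231), the label at (449,232), and the tray at (605,327). The candidate lids are:
- **Steel:** top (407,228).
- **Red:** top (389,337) and (585,450).
- **Purple:** top (507,175) and (208,403).

Only the steel lid, which sits on the pedestal dish, fits the description. I'll confirm it with an enlarged crop.

Run:
```python
import cv2,numpy as np
a=cv2.imread("scene_raw.png");b=cv2.imread("top_raw.png")
A=cv2.resize(a[185:300,235:370],None,fx=3.0,fy=3.0,interpolation=cv2.INTER_CUBIC)
B=cv2.resize(b[50:180,210:310],None,fx=4,fy=4,interpolation=cv2.INTER_CUBIC)
C=np.zeros((520,805,3),np.uint8);C[:345,:405]=A;C[:520,405:805]=B
cv2.imwrite("pics/crop.png",C[:,:800])
```

```text
(no output)
```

View pics/crop.png

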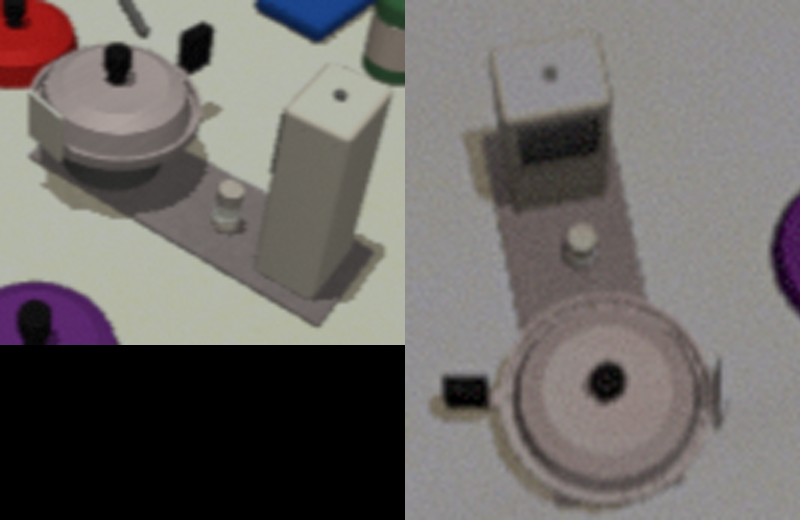

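The crop confirms the steel lid: its knob is at (118,64) on the left and (607,382) on the right, sitting on the dish on the pedestal. The grip block is at (197,47) and (467,391), and the label at (715,393).

Run:
```python
from h import *
s,t=cam("scene"),cam("top")
S=lambda x,y:(s,(235+x/3-.33,185+y/3-.33)); T=lambda x,y:(t,(210+(x-405)/4-.4,50+y/4-.4))
k=tri([S(118,64),T(607,382)]);print("knob",k.round(4),[(proj(c,k)-uv).round(1) for c,uv in(S(118,64),T(607,382))])
g=tri([S(197,47),T(467,391)]);print("grip",g.round(4),[(proj(c,g)-uv).round(1) for c,uv in(S(197,47),T(467,391))])
hole=tri([S(340,95),T(549,73)]);print("reader top hole",hole.round(4))
print("hole@.186",onz(*T(549,73),.186).round(3),onz(*S(340,95),.186).round(3))
for p in[(490,50),(608,38),(612,100),(497,118)]:print("rdr",onz(*T(*p),.186).round(3))
print("vial",onz(*T(580,232),.05).round(3))
P=[(545,283),(645,271),(664,370),(563,384)]
q=np.array([onz(t,(x*.64,y*.64),.012) for x,y in P]);print(q.round(3),q.mean(0).round(4))
sc=[(200,358),(267,412),(155,490),(94,415)]
q=np.array([onz(s,(x*.64,y*.64),.012) for x,y in sc]);print(q.round(3),q.mean(0).round(4))
for n,p in dict(red=(389,337),bowl=(475,327),red2=(590,452),purp=(508,170),cart=(595,188)).items():print(n,onz(t,(p[0]*.64,p[1]*.64),.05).round(3))
o=r.get_obs();print(R.from_rotvec(o["orientation"]).as_matrix().round(3))
c=cam("wrist");print((-c[1].T@c[2]).round(3),c[1].round(2).tolist(),c[0][0])
```

```text
knob [0.5831 0.0359 0.113 ] [array([ 0.1, -0. ]), array([0.1, 0.1])]
grip [0.582  0.1356 0.0838] [array([-0.2,  0. ]), array([-0.2, -0.1])]
reader top hole [0.7751 0.0797 0.186 ]
hole@.186 [0.775 0.08  0.186] [0.775 0.079 0.186]
rdr [0.791 0.12  0.186]
rdr [0.801 0.041 0.186]
rdr [0.758 0.038 0.186]
rdr [0.743 0.114 0.186]
vial [0.713 0.058 0.05 ]
[[ 0.504 -0.234  0.012]
 [ 0.532 -0.428  0.012]
 [ 0.343 -0.458  0.012]
 [ 0.313 -0.266  0.012]] [ 0.423  -0.3465  0.012 ]
[[ 0.322 -0.273  0.012]
 [ 0.509 -0.238  0.012]
 [ 0.543 -0.429  0.012]
 [ 0.347 -0.459  0.012]] [ 0.4302 -0.3497  0.012 ]
red [0.391 0.063 0.05 ]
bowl [ 0.413 -0.095  0.05 ]
red2 [ 0.193 -0.303  0.05 ]
purp [ 0.715 -0.156  0.05 ]
cart [ 0.684 -0.323  0.05 ]
[[ 0.921  0.39  -0.001]
 [ 0.39  -0.921  0.001]
 [-0.    -0.002 -1.   ]]
[ 0.318 -0.57   0.374] [[0.39, -0.92, -0.0], [-0.88, -0.37, 0.28], [-0.26, -0.11, -0.96]] [342.49277499   0.         254.33699708]
```

play_rows(increments=[[[0.3, -0.25, -0.02], -0.2], [[0.6, -0.5, -0.04], -0.3], [[0.917, -0.76, -0.05], -0.37], [[0.917, -0.76, -0.05], -0.37], [[0.917, -0.76, -0.05], -0.37], [[0.917, -0.76, -0.05], -0.37], [[0.917, -0.76, -0.05], -0.37], [[0.917, -0.76, -0.05], -0.37], [[0.917, -0.76, -0.05], -0.37], [[0.917, -0.76, -0.05], -0.37], [[0.917, -0.76, -0.05], -0.37], [[0.917, -0.76, -0.05], -0.37]], grip=1, newtons=40)

```text
time: 1.1
tcp_pos: [0.4172, -0.282, 0.2248]
orientation: [-2.771, -1.48, 0.001]
wrist_force: [0.7, -0.6, -0.1]
grip_width: 0.0853
grasp_force: 0.0
```

```bash
cat >> h.py <<'E'
def go(x,y,z,yaw_y=None):
    "fractions for next call; yaw_y = wanted yaw (deg) of tool y"
    o=r.get_obs();M=R.from_rotvec(o["orientation"]).as_matrix();p=o["tcp_pos"]
    yw=np.degrees(np.arctan2(M[1,1],M[0,1]))
    f=M.T@(np.array([x,y,z])-p)/.3
    print("t",round(o["time"],2),"p",p.round(4),"yawY",yw.round(2),"tilt",M[:,2].round(4),"j",o["joint_positions"].round(2),"F",o["wrist_force"].round(1),"w",round(o["grip_width"],4),"gf",round(o["grasp_force"],1))
    print("shift",f.round(4),"spin",None if yaw_y is None else round(-((yaw_y-yw+180)%360-180)/90,4))
E
python3 -c "
from h import *
go(.583,.036,.22,0)"
```

```text
t 1.1 p [ 0.4172 -0.282   0.2248] yawY -33.78 tilt [-8.e-04 -3.e-04 -1.e+00] j [ 0.73  0.28 -0.27  1.89  0.09  0.98 -0.17] F [ 0.7 -0.6 -0.1] w 0.0853 gf 0.0
shift [ 1.1883 -0.1302  0.0153] spin -0.3754
```

play_rows(increments=[[[0.3, -0.04, 0], -0.15], [[0.6, -0.07, 0], -0.25], [[1, -0.11, 0.01], -0.375], [[1, -0.11, 0.01], -0.375], [[1, -0.11, 0.01], -0.375], [[1, -0.11, 0.01], -0.375], [[1, -0.11, 0.01], -0.375], [[1, -0.11, 0.01], -0.375], [[1, -0.11, 0.01], -0.375], [[1, -0.11, 0.01], -0.375], [[1, -0.11, 0.01], -0.375], [[1, -0.11, 0.01], -0.375]])

```text
time: 2.1
tcp_pos: [0.5565, -0.0163, 0.2218]
orientation: [2.225, 2.217, -0.002]
wrist_force: [-0.4, -0.5, 0.3]
grip_width: 0.0855
grasp_force: 0.0
```

```bash
cat >> h.py <<'E'
import pickle
def wshot(name,n=3):
    c=cam("wrist"); im=np.mean([r.grab_frame("wrist").astype(float) for _ in range(n)],0).astype(np.uint8)
    cv2.imwrite(name+".png",im);pickle.dump(c,open(name+".pkl","wb"))
    cv2.imwrite("pics/"+name+".png",cv2.resize(im,(800,600),interpolation=cv2.INTER_CUBIC));return c,im
E
python3 -c "
from h import *
go(.583,.036,.22,0)
wshot('w1')"
```

```text
t 2.1 p [ 0.5565 -0.0163  0.2218] yawY -0.21 tilt [-8.0e-04 -1.3e-03 -1.0e+00] j [ 0.32  0.41 -0.48  1.75  0.22  1.03 -0.24] F [-0.4 -0.5  0.3] w 0.0855 gf 0.0
shift [0.1745 0.0876 0.0058] spin -0.0023
```

View pics/w1.png

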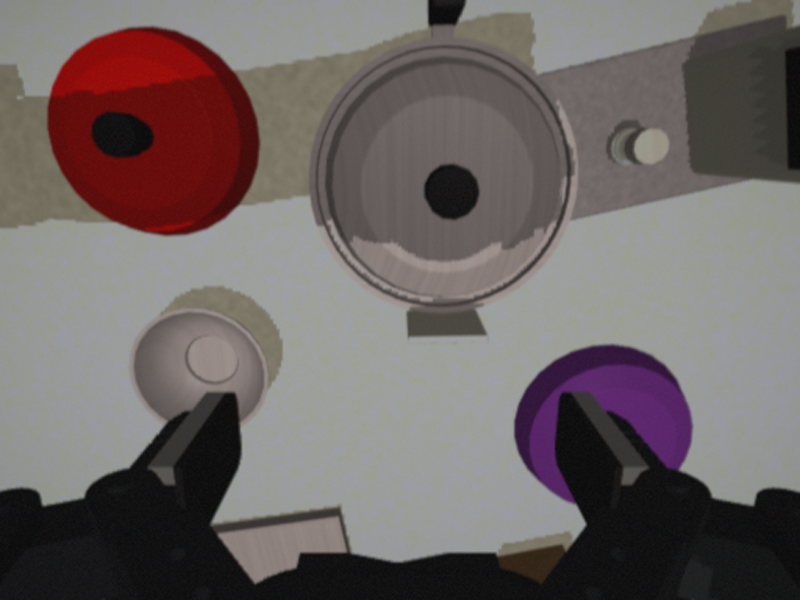

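The wrist picture shows the steel lid's knob at (452,191), the label below the dish at (447,323), and the grip at (446,12). The base plate edges run from (540,73) to (785,15) and from (575,218) to (750,179). The vial is at (650,145).

Run:
```python
from h import *
c=pickle.load(open("w1.pkl","rb"));s,t=cam("scene"),cam("top")
W=lambda x,y:((x+.5)*.64-.5,(y+.5)*.64-.5)
for z in(.113,.118,.123):print("knob",z,onz(c,W(452,191),z).round(4))
print("tri",tri([(c,W(452,191)),(t,(260.1,145.1))]).round(4),tri([(c,W(452,191)),(s,(274,204.5))]).round(4))
for a,b in(((540,73),(785,15)),((575,218),(750,179))):
    p,q=onz(c,W(*a),.006),onz(c,W(*b),.006);d=q-p;print(p.round(4),q.round(4),np.degrees(np.arctan2(d[1],d[0])))
# reader front face top/bottom; label edge
for a,b in(((407,338),(487,335)),):
    for z in(.061,):
        p,q=onz(c,W(*a),z),onz(c,W(*b),z);print("label bottom",p.round(4),q.round(4))
print("reader bottom",onz(c,W(684,65),.006).round(4),onz(c,W(690,170),.006).round(4))
print("vial top",onz(c,W(652,145),.051).round(4))
im=cv2.imread("w1.png");g=im.max(2);m=(g[100:145,265:315]<45).astype(np.uint8)
n,l,st,ce=cv2.connectedComponentsWithStats(m);print(st,ce+[265,100])
```

```text
knob 0.113 [0.5828 0.0343 0.113 ]
knob 0.118 [0.5823 0.0347 0.118 ]
knob 0.123 [0.5818 0.0351 0.123 ]
tri [0.5818 0.0355 0.1205] [0.5826 0.035  0.1181]
[0.6492 0.1017 0.006 ] [0.8032 0.1354 0.006 ] 12.325418837559075
[0.6807 0.0067 0.006 ] [0.7994 0.0332 0.006 ] 12.555799077067196
label bottom [ 0.5612 -0.0629  0.061 ] [ 0.6127 -0.061   0.061 ]
reader bottom [0.7431 0.1062 0.006 ] [0.757  0.0394 0.006 ]
vial top [0.7082 0.056  0.051 ]
[[   0    0   50   45 1341]
 [   7    6   34   34  909]] [[290.20954512 121.84116331]
 [288.45324532 122.23432343]]
```

play_rows(increments=[[[0.08, 0.04, 0.05], 0], [[0.171, 0.085, 0.1], 0], [[0.171, 0.085, 0.16], 0], [[0.171, 0.085, 0.22], 0], [[0.171, 0.085, 0.26], 0], [[0.171, 0.085, 0.3], 0], [[0.171, 0.085, 0.32], 0], [[0.171, 0.085, 0.335], 0], [[0.171, 0.085, 0.345], 0], [[0.171, 0.085, 0.352], 0], [[0.171, 0.085, 0.357], 0], [[0.171, 0.085, 0.357], 0], [[0.171, 0.085, 0.357], 0]])

```text
time: 3.33
tcp_pos: [0.5829, 0.0379, 0.1154]
orientation: [2.221, 2.221, 0.001]
wrist_force: [0.3, -0.6, 1.4]
grip_width: 0.0852
grasp_force: 0.0
```

```bash
python3 -c "
from h import *
go(.582,.035,.114,0)"
```

```text
t 3.33 p [0.5829 0.0379 0.1154] yawY 0.02 tilt [ 7.e-04  0.e+00 -1.e+00] j [ 0.19  0.58 -0.45  1.77  0.32  0.86 -0.41] F [ 0.3 -0.6  1.4] w 0.0852 gf 0.0
shift [-0.0098 -0.0029  0.0046] spin 0.0002
```

Next I centre the gripper along the tool x axis, close, check the grasp, and lift.

play_rows(increments=[[[-0.01, -0.003, 0.005], 0], [[-0.01, -0.003, 0.005], 0], [[-0.01, -0.003, 0.005], 0], [[-0.01, -0.003, 0.005], 0], [[-0.01, -0.003, 0.005], 0], [[-0.01, -0.003, 0.005], 0], [[-0.01, -0.003, 0.005], 0], [[-0.01, -0.003, 0.005], 0], [[-0.01, -0.003, 0.005], 0], [[-0.01, -0.003, 0.005], 0], [[-0.01, -0.003, 0.005], 0], [[-0.01, -0.003, 0.005], 0]], grip=-1, newtons=50)

```text
time: 4.33
tcp_pos: [0.5817, 0.0349, 0.1135]
orientation: [2.221, 2.222, -0.0]
wrist_force: [-0.7, -0.4, 0.4]
grip_width: 0.0002
grasp_force: 0.0
```

The gripper closed on nothing, so I'll look again.

Run:
```python
from h import *
c,w=wshot('w2',1); s=r.grab_frame("scene");cv2.imwrite("scene2.png",s);t=r.grab_frame("top");cv2.imwrite("top2.png",t)
C=np.zeros((560,800,3),np.uint8)
C[:360,:400]=cv2.resize(s[165:285,215:348],(400,360),interpolation=2)
C[:300,400:800]=cv2.resize(w,(400,300),interpolation=2)
C[300:560,400:800]=cv2.resize(t[80:210,180:380],(400,260),interpolation=2)
cv2.imwrite("pics/miss.png",C)
```

```text
(no output)
```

View pics/miss.png

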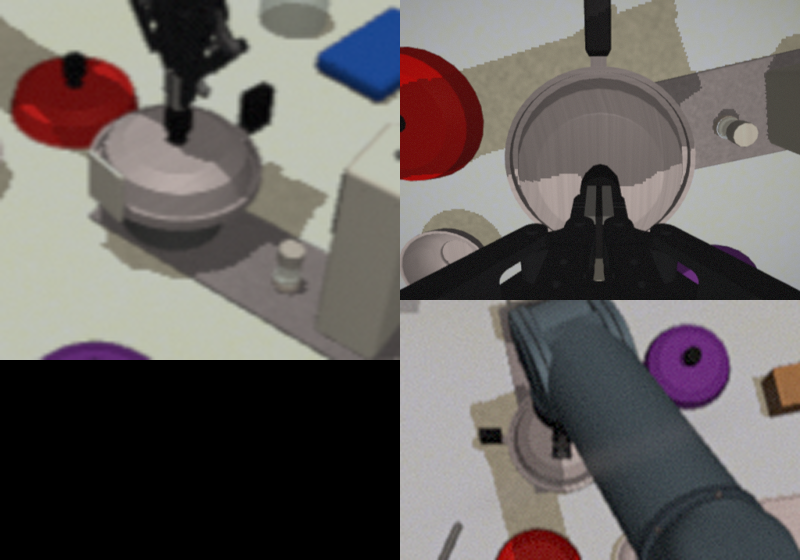

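Run:
```python
from h import *
c=pickle.load(open("w2.pkl","rb"));o=r.get_obs()
print(o["tcp_pos"],o["wrist_force"],o["grip_width"],proj(c,o["tcp_pos"]),proj(c,[.582,.035,.120]),proj(cam("scene"),o["tcp_pos"]))
a=cv2.imread("w2.png");s=cv2.imread("scene2.png")
C=np.zeros((480,800,3),np.uint8)
C[:480,:400]=cv2.convertScaleAbs(cv2.resize(a[190:310,205:305],(400,480),interpolation=2),alpha=2.5)
C[:480,400:]=cv2.convertScaleAbs(cv2.resize(s[165:225,245:295],(400,480),interpolation=2),alpha=2.5)
cv2.imwrite("pics/miss2.png",C)
```

```text
[0.58168055 0.03490422 0.11348681] [ 0.84676916 -0.0406181   0.10021262] 0.0001222864361587617 [256.22622951 238.2657742 ] [256.92543838 243.34676524] [273.4903928  205.70706997]
```

View pics/miss2.png

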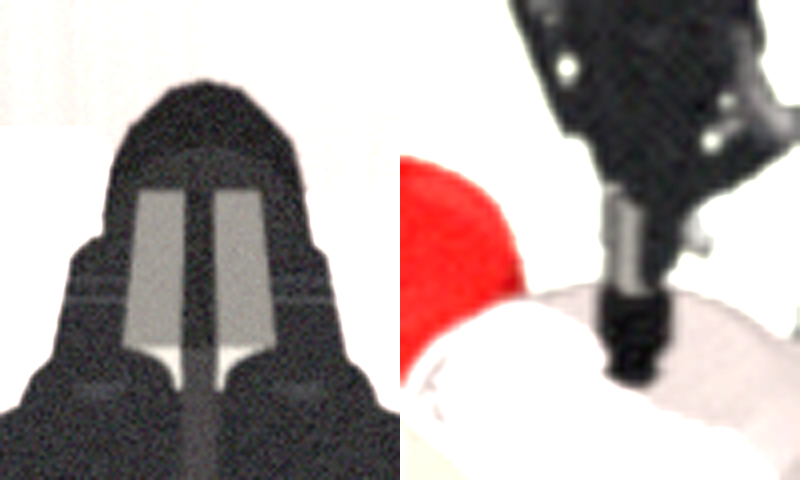

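Enlarged, the shut fingertips at (205,180) and (625,290) appear to sit just on top of the knob at (630,340), so the knob may be lower than my estimate. I'll probe its height gently with the fingers shut.

play_rows(increments=[[[0, 0, 0.004], 0], [[0, 0, 0.007], 0], [[0, 0, 0.007], 0]])

```text
time: 4.73
tcp_pos: [0.5815, 0.0349, 0.1111]
orientation: [-2.221, -2.222, 0.0]
wrist_force: [0.2, 0.3, -0.2]
grip_width: -0.0002
grasp_force: 0.0
```

play_rows(increments=[[[0, 0, 0.005], 0], [[0, 0, 0.01], 0], [[0, 0, 0.01], 0]])

```text
time: 4.98
tcp_pos: [0.5814, 0.0348, 0.108]
orientation: [-2.221, -2.222, 0.001]
wrist_force: [-0.5, -0.9, 0.4]
grip_width: 0.0003
grasp_force: 0.0
```

Run:
```python
from h import *
c=pickle.load(open("w1.pkl","rb"))
print("cam",(-c[1].T@c[2]).round(4))
for z in(.10,.11,.12,.13):
    p=onz(c,(288.45,122.23),z);print(z,p.round(4),"depth",(c[1]@p+c[2])[2].round(4))
# knob ellipse in w1
im=cv2.imread("w1.png");m=(im[100:145,265:315].max(2)<45).astype(np.uint8)
cn=max(cv2.findContours(m,0,1)[0],key=cv2.contourArea);print(cv2.fitEllipse(cn),cv2.boundingRect(cn))
t=cv2.imread("top_raw.png");m=(t[130:160,245:275].max(2)<60).astype(np.uint8)
print("top",[(s.tolist(),(x+[245,130]).round(2)) for s,x in zip(*cv2.connectedComponentsWithStats(m)[2:])])
s=cv2.imread("scene_raw.png");m=(s[190:220,260:290].max(2)<60).astype(np.uint8)
print("scene",[(q.tolist(),(x+[260,190]).round(2)) for q,x in zip(*cv2.connectedComponentsWithStats(m)[2:])])
print([proj(cam("scene"),[.5825,.035,z]).round(1) for z in(.1,.11,.12,.13)])
print([proj(cam("top"),[.5825,.035,z]).round(1) for z in(.1,.11,.12,.13)])
c2,w=wshot('w3',2)
o=r.get_obs();print(o["tcp_pos"],proj(c2,o["tcp_pos"]),o["wrist_force"])
sc=r.grab_frame("scene");cv2.imwrite("scene3.png",sc)
```

```text
cam [0.556  0.056  0.3862]
0.1 [0.5836 0.0331 0.1   ] depth 0.2809
0.11 [0.5826 0.0339 0.11  ] depth 0.2711
0.12 [0.5816 0.0347 0.12  ] depth 0.2613
0.13 [0.5807 0.0355 0.13  ] depth 0.2515
((23.452829360961914, 22.249086380004883), (32.71187210083008, 33.61273956298828), 134.72463989257812) (7, 6, 34, 34)
top [([0, 0, 30, 30, 837], array([259.46, 144.46])), ([11, 11, 9, 9, 63], array([259.98, 145.08]))]
scene [([0, 0, 30, 30, 801], array([274.58, 204.36])), ([10, 10, 9, 13, 99], array([273.87, 205.62]))]
[array([273.5, 209.8]), array([273.7, 206.9]), array([273.9, 203.9]), array([274.1, 200.9])]
[array([260.4, 146.5]), array([260.5, 145.7]), array([260.5, 144.8]), array([260.6, 143.9])]
[0.58157019 0.03490798 0.10824318] [256.49059897 238.35050519] [0.89806385 0.10193876 0.40657804]
```

Run:
```python
from h import *
a=cv2.imread("w3.png");s=cv2.imread("scene3.png");s0=cv2.imread("scene_raw.png")
C=np.zeros((600,800,3),np.uint8)
C[:600,:400]=cv2.convertScaleAbs(cv2.resize(a[130:310,195:315],(400,600),interpolation=2),alpha=1.6)
C[:300,400:]=cv2.convertScaleAbs(cv2.resize(s[175:235,235:315],(400,300),interpolation=2),alpha=1.6)
C[300:,400:]=cv2.convertScaleAbs(cv2.resize(s0[175:235,235:315],(400,300),interpolation=2),alpha=1.6)
cv2.imwrite("pics/miss3.png",C)
```

```text
(no output)
```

View pics/miss3.png

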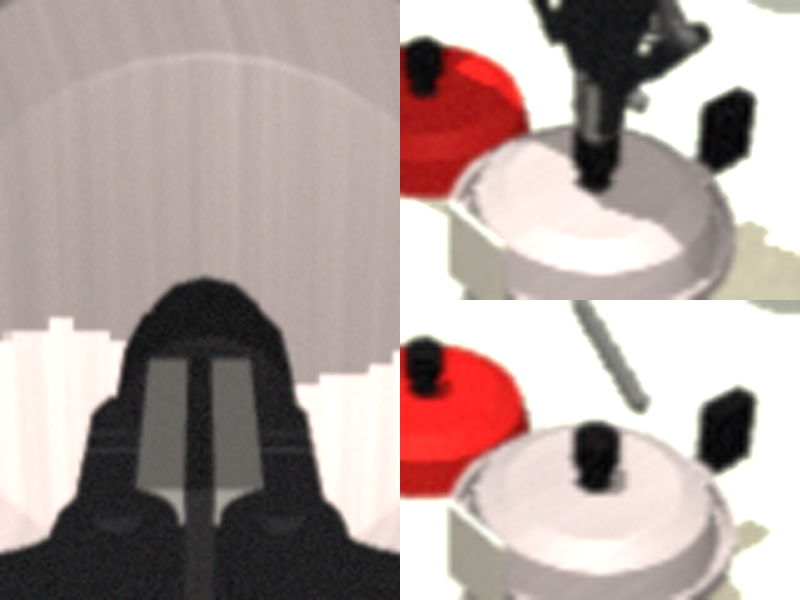

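Run:
```python
from h import *
for n in("w2","w3"):
    c=pickle.load(open(n+".pkl","rb"));print(n,[(z,[proj(c,[.582+dx,.035+dy,z]).round(1).tolist() for dx,dy in((0,.013),(-.013,0),(.013,0))]) for z in(.095,.1,.105,.11,.115,.12,.125)])
    im=cv2.imread(n+".png");m=im[:,256].max(1);print([ (i,int(v)) for i,v in enumerate(m[195:250],195)][::3])
    for v in(220,225,230,235,240,245,250):
        q=np.where(im[v,215:300].max(1)<70)[0]+215;print(v,q.min(),q.max(),end=' | ')
```

```text
w2 [(0.095, [[256.7, 203.4], [233.9, 225.0], [279.4, 225.0]]), (0.1, [[256.7, 206.2], [233.4, 228.3], [280.0, 228.3]]), (0.105, [[256.8, 209.1], [232.8, 231.8], [280.7, 231.8]]), (0.11, [[256.8, 212.2], [232.2, 235.4], [281.4, 235.4]]), (0.115, [[256.9, 215.5], [231.6, 239.3], [282.1, 239.3]]), (0.12, [[257.0, 219.0], [231.0, 243.3], [282.9, 243.4]]), (0.125, [[257.1, 222.7], [230.3, 247.6], [283.7, 247.7]])]
[(195, 117), (198, 115), (201, 116), (204, 115), (207, 113), (210, 47), (213, 17), (216, 10), (219, 16), (222, 18), (225, 23), (228, 26), (231, 27), (234, 26), (237, 29), (240, 23), (243, 24), (246, 16), (249, 15)]
220 239 273 | 225 235 277 | 230 233 279 | 235 232 280 | 240 231 280 | 245 231 281 | 250 227 282 | w3 [(0.095, [[257.2, 206.4], [233.8, 228.5], [280.5, 228.6]]), (0.1, [[257.3, 209.3], [233.2, 232.0], [281.2, 232.0]]), (0.105, [[257.3, 212.4], [232.7, 235.7], [281.9, 235.7]]), (0.11, [[257.4, 215.7], [232.1, 239.6], [282.6, 239.6]]), (0.115, [[257.5, 219.2], [231.4, 243.6], [283.4, 243.7]]), (0.12, [[257.6, 222.9], [230.7, 248.0], [284.2, 248.0]]), (0.125, [[257.7, 226.9], [230.0, 252.5], [285.1, 252.6]])]
[(195, 116), (198, 117), (201, 114), (204, 115), (207, 115), (210, 114), (213, 58), (216, 17), (219, 18), (222, 16), (225, 18), (228, 19), (231, 19), (234, 22), (237, 18), (240, 19), (243, 17), (246, 21), (249, 22)]
220 242 271 | 225 237 275 | 230 235 279 | 235 233 280 | 240 232 281 | 245 231 282 | 250 227 283 |
```

The silver fingertip ends project, in both the scene and wrist views, about 20 mm above the reported TCP. That explains the miss, so I'll keep probing down gently for contact.

play_rows(increments=[[[0, 0, 0.007], 0], [[0, 0, 0.013], 0], [[0, 0, 0.013], 0]])

```text
time: 5.38
tcp_pos: [0.5822, 0.035, 0.1073]
orientation: [2.22, 2.22, -0.0]
wrist_force: [-8.5, -1.7, 25.4]
grip_width: -0.0
grasp_force: 12.6
```

play_rows(increments=[[[0, 0, 0.004], 0], [[0, 0, 0.007], 0], [[0, 0, 0.007], 0]])

```text
time: 5.63
tcp_pos: [0.5823, 0.035, 0.1072]
orientation: [2.22, 2.22, -0.001]
wrist_force: [-14.3, -3.4, 42.6]
grip_width: -0.0
grasp_force: 21.2
```

Contact came at TCP z 0.107, so in reported TCP terms that is the knob's top. I'll go up, open, and come down about 10 mm deeper.

play_rows(increments=[[[0, 0, -0.05], 0], [[0, 0, -0.1], 0], [[0, 0, -0.13], 0], [[0, 0, -0.13], 0], [[0, 0, -0.13], 0], [[0, 0, -0.13], 0]])

```text
time: 6.13
tcp_pos: [0.5811, 0.0347, 0.1405]
orientation: [-2.221, -2.221, 0.002]
wrist_force: [0.2, -1.1, -0.6]
grip_width: 0.0002
grasp_force: 0.0
```

play_rows(increments=[[[0, 0, 0], 0], [[0, 0, 0], 0], [[0, 0, 0], 0], [[0, 0, 0], 0], [[0, 0, 0], 0], [[0, 0, 0], 0], [[0, 0, 0], 0], [[0, 0, 0], 0], [[0, 0, 0], 0], [[0, 0, 0], 0]], grip=1)

```text
time: 6.97
tcp_pos: [0.5817, 0.0349, 0.1414]
orientation: [-2.221, -2.222, 0.0]
wrist_force: [-1.0, -0.1, 0.2]
grip_width: 0.0856
grasp_force: 0.0
```

```bash
python3 -c "
from h import *
go(.582,.035,.098,0)
c,w=wshot('w4',2)
m=(w[:,:].max(2)<45).astype(np.uint8)
n,l,st,ce=cv2.connectedComponentsWithStats(m)
for s,x in zip(st,ce):
    if s[4]>300: print(s,x.round(1),onz(c,x,.12).round(4))
"
```

```text
t 6.97 p [0.5817 0.0349 0.1414] yawY 0.02 tilt [-0.  0. -1.] j [ 0.2   0.55 -0.46  1.76  0.3   0.9  -0.38] F [-1.  -0.1  0.2] w 0.0856 gf 0.0
shift [0.0003 0.0011 0.1446] spin 0.0002
[     0      0    512    374 162389] [256.7 165.1] [0.582  0.0692 0.12  ]
[ 239    9   28   65 1756] [252.8  40.5] [0.5799 0.1325 0.12  ]
[  0 137  31  36 830] [ 12.6 153.4] [0.4486 0.0757 0.12  ]
[ 235  196   43   52 1758] [255.8 222.4] [0.5815 0.0355 0.12  ]
[    0   252   512   132 29875] [255.6 343.3] [ 0.5815 -0.0481  0.12  ]
```

play_rows(increments=[[[0, 0, 0.03], 0], [[0, 0, 0.06], 0], [[0, 0, 0.09], 0], [[0, 0, 0.11], 0], [[0, 0, 0.125], 0], [[0, 0, 0.135], 0], [[0, 0, 0.142], 0], [[0, 0, 0.147], 0], [[0, 0, 0.147], 0]])

```text
time: 7.82
tcp_pos: [0.5817, 0.0349, 0.0972]
orientation: [-2.221, -2.222, 0.0]
wrist_force: [0.5, 0.1, 0.1]
grip_width: 0.0855
grasp_force: 0.0
```

play_rows(increments=[[[0, 0, 0], 0], [[0, 0, 0], 0], [[0, 0, 0], 0], [[0, 0, 0], 0], [[0, 0, 0], 0], [[0, 0, 0], 0], [[0, 0, 0], 0], [[0, 0, 0], 0], [[0, 0, 0], 0], [[0, 0, 0], 0]], grip=-1, newtons=60)

```text
time: 8.65
tcp_pos: [0.582, 0.035, 0.0978]
orientation: [2.221, 2.221, 0.001]
wrist_force: [-2.0, -0.2, 6.2]
grip_width: 0.0231
grasp_force: 58.7
```

play_rows(increments=[[[0, 0, -0.01], 0], [[0, 0, -0.02], 0], [[0, 0, -0.03], 0], [[0, 0, -0.04], 0], [[0, 0, -0.05], 0], [[0, 0, -0.05], 0], [[0, 0, -0.05], 0], [[0, 0, -0.05], 0]])

```text
time: 9.32
tcp_pos: [0.5816, 0.0349, 0.1122]
orientation: [-2.221, -2.222, 0.0]
wrist_force: [0.3, -0.3, -2.1]
grip_width: 0.0229
grasp_force: 58.9
```

Run:
```python
from h import *
c,w=wshot('w5',2); s=r.grab_frame("scene");cv2.imwrite("scene5.png",s)
C=np.zeros((400,800,3),np.uint8)
C[:300,:400]=cv2.convertScaleAbs(cv2.resize(w,(400,300),interpolation=2),alpha=1.4)
C[:,400:]=cv2.convertScaleAbs(cv2.resize(s[165:265,215:315],(400,400),interpolation=2),alpha=1.4)
cv2.imwrite("pics/lift.png",C);go(.582,.035,.098)
```

```text
t 9.47 p [0.5815 0.0349 0.1121] yawY 0.02 tilt [-4.e-04 -0.e+00 -1.e+00] j [ 0.19  0.59 -0.44  1.78  0.32  0.85 -0.4 ] F [-0.5 -0.3 -1.2] w 0.0231 gf 58.9
shift [0.0003 0.0017 0.047 ] spin None
```

View pics/lift.png

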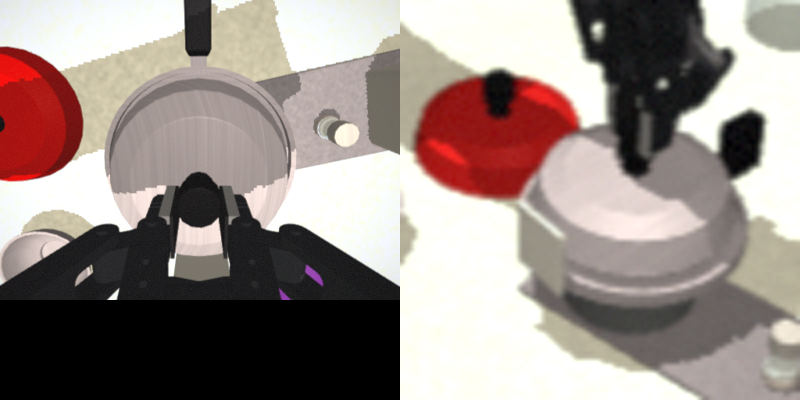

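The picture shows the lid clear of the dish and level, with the knob gripped at (198,200). Next I raise it and carry it to the tray.

play_rows(increments=[[[0, 0, -0.03], 0], [[0, 0, -0.07], 0], [[0, 0, -0.12], 0], [[0, 0, -0.17], 0], [[0, 0, -0.21], 0], [[0, 0, -0.23], 0], [[-0.04, -0.02, -0.23], 0], [[-0.1, -0.04, -0.23], 0], [[-0.17, -0.07, -0.23], 0], [[-0.24, -0.1, -0.23], 0], [[-0.31, -0.13, -0.23], 0], [[-0.38, -0.15, -0.23], 0], [[-0.45, -0.18, -0.23], 0], [[-0.51, -0.21, -0.23], 0], [[-0.56, -0.23, -0.23], 0], [[-0.6, -0.24, -0.23], 0], [[-0.62, -0.25, -0.23], 0], [[-0.63, -0.255, -0.23], 0], [[-0.63, -0.255, -0.23], 0]])

```text
time: 11.05
tcp_pos: [0.5049, -0.1544, 0.1811]
orientation: [-2.221, -2.221, 0.0]
wrist_force: [0.3, 0.4, -1.9]
grip_width: 0.0224
grasp_force: 59.0
```

```bash
python3 -c "
from h import *
go(.427,-.348,.18,0)"
```

```text
t 11.05 p [ 0.5049 -0.1544  0.1811] yawY -0.02 tilt [-4.e-04  2.e-04 -1.e+00] j [ 0.57  0.4  -0.45  1.87  0.22  0.92  0.02] F [ 0.3  0.4 -1.9] w 0.0224 gf 59.0
shift [-0.6454 -0.2593  0.0036] spin -0.0002
```

play_rows(increments=[[[-0.05, -0.02, 0], 0], [[-0.12, -0.05, 0], 0], [[-0.2, -0.08, 0], 0], [[-0.28, -0.11, 0], 0], [[-0.36, -0.145, 0], 0], [[-0.44, -0.177, 0], 0], [[-0.52, -0.21, 0], 0], [[-0.58, -0.235, 0], 0], [[-0.62, -0.25, 0], 0], [[-0.64, -0.257, 0], 0], [[-0.645, -0.26, 0], 0], [[-0.645, -0.26, 0.05], 0], [[-0.645, -0.26, 0.11], 0], [[-0.645, -0.26, 0.18], 0], [[-0.645, -0.26, 0.25], 0], [[-0.645, -0.26, 0.31], 0], [[-0.645, -0.26, 0.36], 0], [[-0.645, -0.26, 0.4], 0], [[-0.645, -0.26, 0.425], 0], [[-0.645, -0.26, 0.435], 0]])

```text
time: 12.72
tcp_pos: [0.4275, -0.3463, 0.0498]
orientation: [-2.218, -2.222, -0.001]
wrist_force: [0.0, -0.0, -2.0]
grip_width: 0.0229
grasp_force: 59.0
```

play_rows(increments=[[[0, 0, 0.005], 0], [[0, 0, 0.01], 0], [[0, 0, 0.015], 0], [[0, 0, 0.02], 0], [[0, 0, 0.02], 0]])

```text
time: 13.13
tcp_pos: [0.4273, -0.3478, 0.0449]
orientation: [2.221, 2.221, 0.0]
wrist_force: [0.0, -1.4, -1.7]
grip_width: 0.0228
grasp_force: 59.0
```

play_rows(increments=[[[0, 0, 0.005], 0], [[0, 0, 0.01], 0], [[0, 0, 0.015], 0], [[0, 0, 0.015], 0]])

```text
time: 13.47
tcp_pos: [0.4271, -0.3475, 0.04]
orientation: [-2.221, -2.221, 0.0]
wrist_force: [0.2, 0.5, -1.4]
grip_width: 0.0228
grasp_force: 59.0
```

play_rows(increments=[[[0, 0, 0.003], 0], [[0, 0, 0.005], 0], [[0, 0, 0.005], 0]])

```text
time: 13.72
tcp_pos: [0.4272, -0.3476, 0.0386]
orientation: [-2.221, -2.222, 0.0]
wrist_force: [-0.4, -0.4, -1.4]
grip_width: 0.0229
grasp_force: 59.0
```

play_rows(increments=[[[0, 0, 0.003], 0], [[0, 0, 0.006], 0], [[0, 0, 0.006], 0]])

```text
time: 13.97
tcp_pos: [0.4274, -0.3477, 0.0373]
orientation: [2.221, 2.222, -0.0]
wrist_force: [-1.3, 1.1, 2.8]
grip_width: 0.0228
grasp_force: 59.6
```

play_rows(increments=[[[0, 0, 0.003], 0], [[0, 0, 0.006], 0], [[0, 0, 0.006], 0]])

```text
time: 14.22
tcp_pos: [0.4274, -0.3477, 0.0371]
orientation: [2.221, 2.222, -0.001]
wrist_force: [-5.6, 4.2, 22.3]
grip_width: 0.0229
grasp_force: 61.4
```

play_rows(increments=[[[0, 0, -0.005], 0], [[0, 0, -0.005], 0]])

```text
time: 14.38
tcp_pos: [0.4277, -0.3479, 0.0373]
orientation: [2.22, 2.221, 0.0]
wrist_force: [-1.3, 1.7, 9.1]
grip_width: 0.0231
grasp_force: 59.9
```

play_rows(increments=[[[0, 0, 0], 0], [[0, 0, 0], 0], [[0, 0, 0], 0], [[0, 0, 0], 0], [[0, 0, 0], 0], [[0, 0, 0], 0], [[0, 0, 0], 0], [[0, 0, 0], 0], [[0, 0, -0.05], 0], [[0, 0, -0.12], 0], [[0, 0, -0.2], 0], [[0, 0, -0.3], 0], [[0, 0, -0.4], 0], [[0, 0, -0.48], 0], [[0, 0, -0.5], 0], [[0, 0, -0.5], 0]], grip=1)

```text
time: 15.72
tcp_pos: [0.4284, -0.3485, 0.1886]
orientation: [2.218, 2.219, 0.0]
wrist_force: [-0.8, -0.8, 0.5]
grip_width: 0.0854
grasp_force: 0.0
```

Run:
```python
from h import *
go(.582,.1356,.2,0)
s=r.grab_frame("scene");t=r.grab_frame("top");cv2.imwrite("scene6.png",s);cv2.imwrite("top6.png",t)
wshot("w6",1)
C=np.zeros((600,800,3),np.uint8)
C[:300,:400]=cv2.resize(s[210:330,40:200],(400,300),interpolation=2)
C[300:,:400]=cv2.resize(t[160:265,325:465],(400,300),interpolation=2)
C[:400,400:]=cv2.resize(s[180:280,225:325],(400,400),interpolation=2)
cv2.imwrite("pics/tray.png",C)
```

```text
t 15.72 p [ 0.4284 -0.3485  0.1886] yawY 0.01 tilt [ 0.0031 -0.0027 -1.    ] j [ 0.9   0.42 -0.39  1.81  0.19  0.94  0.43] F [-0.8 -0.8  0.5] w 0.0854 gf 0.0
shift [ 1.6135  0.5123 -0.0406] spin 0.0001
```

View pics/tray.png

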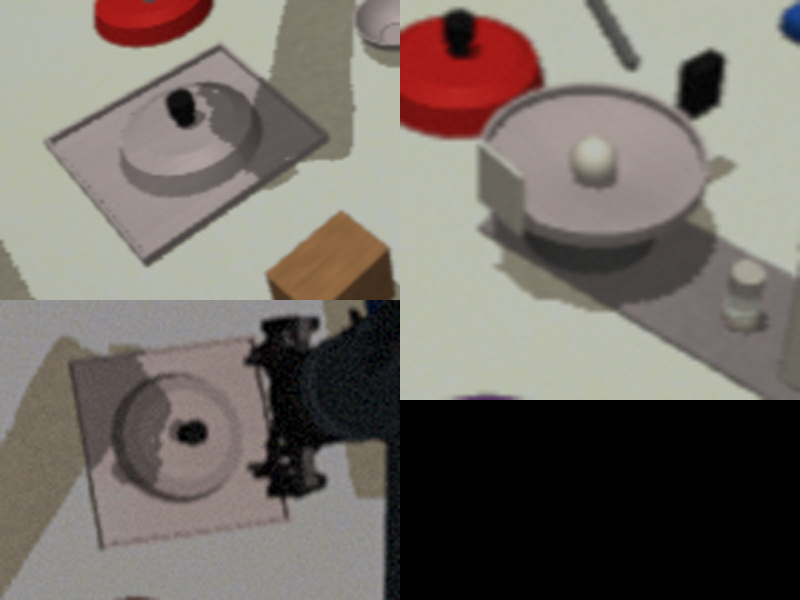

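The picture shows the lid sitting knob up in the tray at (182,105) and (190,432). The ball is in the middle of the dish at (594,160), and the grip block at (700,83). Next I go to above the grip.

play_rows(increments=[[[0.1, 0.03, -0.03], 0], [[0.2, 0.07, -0.03], 0], [[0.3, 0.1, -0.04], 0], [[0.42, 0.13, -0.04], 0], [[0.54, 0.17, -0.04], 0], [[0.66, 0.21, -0.04], 0], [[0.75, 0.24, -0.04], 0], [[0.8, 0.256, -0.04], 0], [[0.8, 0.256, -0.04], 0]])

```text
time: 16.62
tcp_pos: [0.5042, -0.1024, 0.1973]
orientation: [-2.211, -2.227, -0.001]
wrist_force: [0.4, -0.3, -0.3]
grip_width: 0.0855
grasp_force: 0.0
```

play_rows(increments=[[[0.1, 0.03, 0], 0], [[0.2, 0.07, 0], 0], [[0.3, 0.1, 0], 0], [[0.42, 0.13, 0], 0], [[0.54, 0.17, 0], 0], [[0.66, 0.21, 0], 0], [[0.75, 0.24, 0], 0], [[0.8, 0.256, 0], 0], [[0.813, 0.256, 0], 0], [[0.813, 0.256, 0], 0], [[0.813, 0.256, 0], 0]])

```text
time: 17.53
tcp_pos: [0.5802, 0.134, 0.1976]
orientation: [-2.223, -2.22, 0.004]
wrist_force: [0.8, -0.4, 0.5]
grip_width: 0.0854
grasp_force: 0.0
```

Run:
```python
from h import *
go(.582,.1356,.1,0)
c,w=wshot("w7",2)
print("pred grip top",proj(c,[.582,.1356,.104]).round(1))
m=(w.max(2)<50).astype(np.uint8)
n,l,st,ce=cv2.connectedComponentsWithStats(m)
for i in range(1,n):
    if st[i][4]>200:
        cn=max(cv2.findContours((l==i).astype(np.uint8),0,1)[0],key=cv2.contourArea)
        print(st[i],ce[i].round(1),cv2.minAreaRect(cn))
for y in (.1196,.1516):print([proj(c,[x,y,.104]).round(1).tolist() for x in(.574,.59)])
```

```text
t 17.53 p [0.5802 0.134  0.1976] yawY -0.08 tilt [-0.002  -0.0018 -1.    ] j [ 0.08  0.51 -0.52  1.67  0.29  1.03 -0.54] F [ 0.8 -0.4  0.5] w 0.0854 gf 0.0
shift [0.006  0.0065 0.3252] spin -0.0009
pred grip top [258.2 187.6]
[246 159  20  47 881] [255.1 182.4] ((255.5, 182.0), (46.0, 19.0), 90.0)
[ 46 228  38  33 841] [ 64.3 244. ] ((64.5, 243.0), (26.16295051574707, 38.890869140625), 45.0)
[    0   232   512   152 33693] [277.7 336.5] ((255.49996948242188, 307.5), (510.99993896484375, 150.99996948242188), -0.0)
[[248.0, 207.1], [268.2, 207.1]]
[[247.8, 167.5], [268.6, 167.5]]
```

play_rows(increments=[[[0, 0, 0.06], 0], [[0, 0, 0.13], 0], [[0, 0, 0.2], 0], [[0, 0, 0.24], 0], [[0, 0, 0.26], 0], [[0, 0, 0.26], 0], [[0, 0, 0.26], 0]])

```text
time: 18.22
tcp_pos: [0.5812, 0.136, 0.1213]
orientation: [2.222, 2.221, 0.001]
wrist_force: [0.4, -0.2, 0.2]
grip_width: 0.0854
grasp_force: 0.0
```

Run:
```python
from h import *
c,w=wshot("w8",2)
go(.5803,.1363,.042,0)
m=(w.max(2)<50).astype(np.uint8)
n,l,st,ce=cv2.connectedComponentsWithStats(m)
for i in range(1,n):
    if st[i][4]>200: print(st[i],ce[i].round(1))
for y in (.1196,.1516):print([proj(c,[x,y,.104]).round(1).tolist() for x in(.574,.59)])
print([(v,[int(q) for q in (np.where(w[v,200:310].max(1)<50)[0]+200)[[0,-1]]]) for v in range(190,245,8)])
print([int(x) for x in w[215,235:285].max(1)]);print([int(x) for x in w[150:290:3,256].max(1)])
```

```text
t 18.32 p [0.5817 0.1365 0.1219] yawY 0.0 tilt [ 2.e-03  5.e-04 -1.e+00] j [ 0.05  0.6  -0.49  1.73  0.35  0.89 -0.59] F [ 0.  -0.8  0.1] w 0.0858 gf 0.0
shift [-0.0007 -0.005   0.2664] spin 0.0
[ 240  183   29   69 1786] [253.3 217.7]
[    0   252   512   132 30344] [256.2 342.6]
[   0  266   39   46 1213] [ 16.  286.7]
[[243.7, 252.3], [271.2, 252.3]]
[[243.1, 199.8], [272.0, 199.7]]
[(190, [242, 265]), (198, [241, 265]), (206, [240, 266]), (214, [240, 266]), (222, [240, 266]), (230, [241, 266]), (238, [240, 268])]
[126, 123, 122, 114, 88, 36, 18, 12, 22, 19, 21, 20, 20, 16, 19, 18, 19, 20, 22, 20, 20, 20, 18, 20, 18, 24, 17, 17, 21, 18, 20, 26, 61, 106, 117, 117, 117, 116, 117, 117, 117, 119, 122, 123, 123, 121, 122, 124, 124, 124]
[122, 121, 117, 117, 115, 111, 116, 120, 121, 120, 120, 42, 14, 15, 17, 18, 20, 15, 15, 17, 17, 20, 20, 18, 20, 15, 24, 19, 15, 22, 21, 26, 27, 25, 106, 144, 145, 141, 138, 140, 139, 141, 139, 139, 138, 139, 136]
```

play_rows(increments=[[[0, -0.007, 0.04], 0], [[0, -0.007, 0.09], 0], [[0, -0.007, 0.14], 0], [[0, -0.007, 0.18], 0], [[0, -0.007, 0.21], 0], [[0, -0.007, 0.235], 0], [[0, -0.007, 0.25], 0], [[0, -0.007, 0.26], 0], [[0, -0.007, 0.266], 0], [[0, -0.007, 0.266], 0], [[0, -0.007, 0.266], 0]])

```text
time: 19.23
tcp_pos: [0.579, 0.1364, 0.0413]
orientation: [2.221, 2.221, 0.001]
wrist_force: [0.3, -0.5, 0.4]
grip_width: 0.0858
grasp_force: 0.0
```

play_rows(increments=[[[0, 0, 0], 0], [[0, 0, 0], 0], [[0, 0, 0], 0], [[0, 0, 0], 0], [[0, 0, 0], 0], [[0, 0, 0], 0], [[0, 0, 0], 0], [[0, 0, 0], 0], [[0, 0, 0], 0], [[0, 0, 0], 0], [[0, 0, 0], 0], [[0, 0, 0], 0]], grip=-1, newtons=25)

```text
time: 20.23
tcp_pos: [0.579, 0.1365, 0.0411]
orientation: [2.221, 2.222, 0.001]
wrist_force: [2.4, 1.0, 0.1]
grip_width: 0.0156
grasp_force: 25.6
```

play_rows(increments=[[[0, 0, 0], 0], [[0, 0, 0], 0], [[0, 0, 0], 0], [[0, 0, -0.002], 0], [[0, 0, -0.005], 0], [[0, 0, -0.01], 0], [[0, 0, -0.016], 0], [[0, 0, -0.023], 0], [[0, 0, -0.029], 0], [[0, 0, -0.034], 0], [[0, 0, -0.038], 0], [[0, 0, -0.04], 0], [[0, 0, -0.04], 0], [[0, 0, -0.04], 0]], newtons=115)

```text
time: 21.4
tcp_pos: [0.5784, 0.1362, 0.0528]
orientation: [-2.221, -2.221, 0.001]
wrist_force: [-0.4, 0.8, -2.1]
grip_width: 0.0147
grasp_force: 112.0
```

Run:
```python
from h import *
go(.579,.1364,.095,0);print(r.get_obs()["ft_torque"])
s=r.grab_frame("scene");t=r.grab_frame("top");cv2.imwrite("scene9.png",s);cv2.imwrite("top9.png",t)
C=np.zeros((400,800,3),np.uint8)
C[:,:400]=cv2.resize(s[170:270,225:325],(400,400),interpolation=2)
c,w=wshot("w9",1);C[:300,400:]=cv2.resize(w,(400,300),interpolation=2)
cv2.imwrite("pics/dish.png",C)
```

```text
t 21.4 p [0.5784 0.1362 0.0528] yawY 0.01 tilt [-5.e-04 -2.e-04 -1.e+00] j [ 0.02  0.7  -0.45  1.77  0.41  0.77 -0.64] F [-0.4  0.8 -2.1] w 0.0147 gf 112.0
shift [ 0.0005  0.0019 -0.1406] spin 0.0001
[ 0.24828342  0.03191786 -0.03076176]
```

View pics/dish.png

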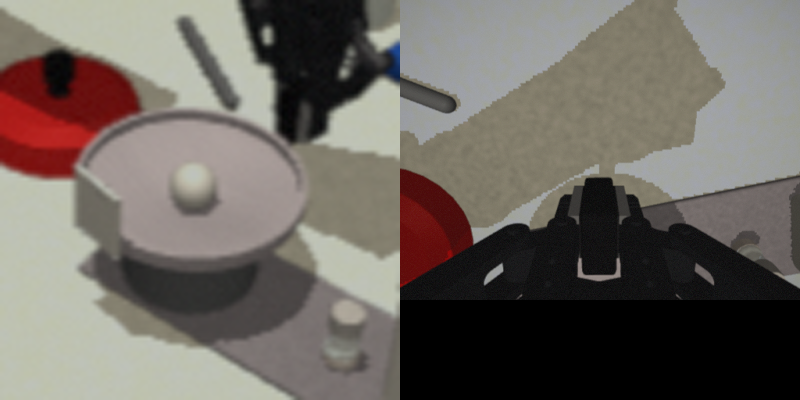

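The picture shows the dish clear of the pedestal and level, with the ball in the middle at (193,187). I'll lift on to window height and work out the arc for the turn.

play_rows(increments=[[[0, 0, -0.002], 0], [[0, 0, -0.006], 0], [[0, 0, -0.012], 0], [[0, 0, -0.02], 0], [[0, 0, -0.03], 0], [[0, 0, -0.042], 0], [[0, 0, -0.055], 0], [[0, 0, -0.07], 0], [[0, 0, -0.085], 0], [[0, 0, -0.098], 0], [[0, 0, -0.11], 0], [[0, 0, -0.12], 0], [[0, 0, -0.128], 0], [[0, 0, -0.134], 0], [[0, 0, -0.138], 0], [[0, 0, -0.14], 0], [[0, 0, -0.14], 0], [[0, 0, -0.14], 0]])

```text
time: 23.05
tcp_pos: [0.5785, 0.1363, 0.0948]
orientation: [-2.221, -2.222, 0.0]
wrist_force: [-1.1, -0.7, -2.1]
grip_width: 0.0151
grasp_force: 112.0
```

Run:
```python
from h import *
go(.579,.1364,.095,0)
u=np.linspace(0,1,20)[1:];u=np.append(u,1);s=u**3*(10-15*u+6*u*u);th=np.radians(34.17)*s
print([[[round(float(.1*(np.cos(a)-1)/.3),3),round(float(-.1*np.sin(a)/.3),3),0],round(float(-a/(np.pi/2)),3)] for a in th])
```

```text
t 23.05 p [0.5785 0.1363 0.0948] yawY 0.01 tilt [-3.e-04 -1.e-04 -1.e+00] j [ 0.04  0.64 -0.47  1.75  0.37  0.84 -0.61] F [-1.1 -0.7 -2.1] w 0.0151 gf 112.0
shift [ 0.0005  0.0015 -0.0008] spin 0.0002
[[[-0.0, -0.0, 0], -0.001], [[-0.0, -0.002, 0], -0.004], [[-0.0, -0.006, 0], -0.012], [[-0.0, -0.013, 0], -0.025], [[-0.001, -0.023, 0], -0.045], [[-0.002, -0.037, 0], -0.07], [[-0.004, -0.052, 0], -0.1], [[-0.007, -0.07, 0], -0.135], [[-0.012, -0.089, 0], -0.171], [[-0.018, -0.107, 0], -0.209], [[-0.024, -0.125, 0], -0.245], [[-0.032, -0.142, 0], -0.279], [[-0.039, -0.156, 0], -0.31], [[-0.045, -0.167, 0], -0.335], [[-0.05, -0.176, 0], -0.354], [[-0.054, -0.182, 0], -0.368], [[-0.056, -0.186, 0], -0.376], [[-0.057, -0.187, 0], -0.379], [[-0.058, -0.187, 0], -0.38], [[-0.058, -0.187, 0], -0.38]]
```

play_rows(increments=[[[0, 0, 0], -0.001], [[0, -0.002, 0], -0.004], [[0, -0.006, 0], -0.012], [[0, -0.013, 0], -0.025], [[-0.001, -0.023, 0], -0.045], [[-0.002, -0.037, 0], -0.07], [[-0.004, -0.052, 0], -0.1], [[-0.007, -0.07, 0], -0.135], [[-0.012, -0.089, 0], -0.171], [[-0.018, -0.107, 0], -0.209], [[-0.024, -0.125, 0], -0.245], [[-0.032, -0.142, 0], -0.279], [[-0.039, -0.156, 0], -0.31], [[-0.045, -0.167, 0], -0.335], [[-0.05, -0.176, 0], -0.354], [[-0.054, -0.182, 0], -0.368], [[-0.056, -0.186, 0], -0.376], [[-0.057, -0.187, 0], -0.379], [[-0.058, -0.187, 0], -0.38], [[-0.058, -0.187, 0], -0.38]])

```text
time: 24.72
tcp_pos: [0.5227, 0.1189, 0.0949]
orientation: [1.47, 2.776, 0.0]
wrist_force: [0.6, 0.2, -3.2]
grip_width: 0.015
grasp_force: 111.9
```

```bash
cat >> h.py <<'E'
def dish(ds=.1):
    o=r.get_obs();M=R.from_rotvec(o["orientation"]).as_matrix();p=o["tcp_pos"];a=p-ds*M[:,0];print("dish axis",a.round(4))
    for n in("scene","top"):
        im=r.grab_frame(n).astype(float)
        q=proj(cam(n),[a[0],a[1],.124]);x0,y0=int(q[0])-24,int(q[1])-24
        p_=im[y0:y0+48,x0:x0+48];b=cv2.GaussianBlur(p_.min(2),(0,0),1.5);thr=np.percentile(b,50)+.6*(b.max()-np.percentile(b,50))
        cnt=[(st.tolist(),(ce+[x0,y0]).round(1).tolist()) for st,ce in zip(*cv2.connectedComponentsWithStats((b>thr).astype(np.uint8))[2:])][1:]
        print(n,"pred ball",q.round(1),cnt)
        cv2.imwrite(n+"_d.png",im)
E
python3 -c "
from h import *
go(.58,.036,.095,102.5);dish()"
```

```text
t 24.72 p [0.5227 0.1189 0.0949] yawY 34.21 tilt [ 1.e-04  0.e+00 -1.e+00] j [ 0.18  0.59 -0.63  1.9   0.47  0.8  -0.11] F [ 0.6  0.2 -3.2] w 0.015 gf 111.9
shift [-3.359e-01  2.700e-03 -3.000e-04] spin -0.7588
dish axis [0.5789 0.0362 0.0949]
scene pred ball [273.4 201.8] [([0, 0, 21, 9, 158], [258.8, 180.5]), ([41, 0, 7, 13, 62], [293.9, 183.2]), ([23, 21, 6, 5, 23], [274.6, 200.2]), ([0, 42, 5, 6, 24], [250.7, 222.0])]
top pred ball [260.1 145.7] [([15, 0, 33, 30, 574], [269.8, 131.8])][ WARN:0@0.505] global loadsave.cpp:1063 imwrite_ Unsupported depth image for selected encoder is fallbacked to CV_8U.
```

play_rows(increments=[[[0, 0, 0], -0.001], [[0, -0.002, 0], -0.004], [[0, -0.006, 0], -0.012], [[0, -0.013, 0], -0.025], [[-0.001, -0.023, 0], -0.045], [[-0.002, -0.037, 0], -0.07], [[-0.004, -0.052, 0], -0.1], [[-0.007, -0.07, 0], -0.135], [[-0.012, -0.089, 0], -0.171], [[-0.018, -0.107, 0], -0.209], [[-0.024, -0.125, 0], -0.245], [[-0.032, -0.142, 0], -0.279], [[-0.039, -0.156, 0], -0.31], [[-0.045, -0.167, 0], -0.335], [[-0.05, -0.176, 0], -0.354], [[-0.054, -0.182, 0], -0.368], [[-0.056, -0.186, 0], -0.376], [[-0.057, -0.187, 0], -0.379], [[-0.058, -0.187, 0], -0.38], [[-0.058, -0.187, 0], -0.38]])

```text
time: 26.48
tcp_pos: [0.486, 0.073, 0.0949]
orientation: [0.588, 3.086, 0.0]
wrist_force: [-1.3, 0.1, -2.1]
grip_width: 0.0147
grasp_force: 111.9
```

play_rows(increments=[[[0, 0, 0], -0.001], [[0, -0.002, 0], -0.004], [[0, -0.006, 0], -0.012], [[0, -0.013, 0], -0.025], [[-0.001, -0.023, 0], -0.045], [[-0.002, -0.037, 0], -0.07], [[-0.004, -0.052, 0], -0.1], [[-0.007, -0.07, 0], -0.135], [[-0.012, -0.089, 0], -0.171], [[-0.018, -0.107, 0], -0.209], [[-0.024, -0.125, 0], -0.245], [[-0.032, -0.142, 0], -0.279], [[-0.039, -0.156, 0], -0.31], [[-0.045, -0.167, 0], -0.335], [[-0.05, -0.176, 0], -0.354], [[-0.054, -0.182, 0], -0.368], [[-0.056, -0.186, 0], -0.376], [[-0.057, -0.187, 0], -0.379], [[-0.058, -0.187, 0], -0.38], [[-0.058, -0.187, 0], -0.38]])

```text
time: 28.15
tcp_pos: [0.4815, 0.0145, 0.0949]
orientation: [-0.345, 3.123, 0.0]
wrist_force: [1.1, 0.2, -2.1]
grip_width: 0.0148
grasp_force: 111.9
```

```bash
python3 -c "
from h import *
go(.484,.014,.095,102.5);dish();o=r.get_obs();print(o['ft_torque'],abs(o['joint_velocities']).max())
d=np.array([np.cos(np.radians(12.5)),np.sin(np.radians(12.5)),0])
n=np.array([-d[1],d[0],0]);a=np.array([.5795,.036,0])
im=cv2.imread('scene_d.png');c=cam('scene')
L=a+.082*d
for z in(.115,.165):
  print([proj(c,L+s*.022*n+[0,0,z]).round(1).tolist() for s in(-1,1)])
cv2.imwrite('crop_d.png',im[150:240,235:340])
t=im.min(2)
for v in range(185,235,4): print(v,t[v,270:330:3])
" 2>/dev/null
```

```text
t 28.15 p [0.4815 0.0145 0.0949] yawY 102.62 tilt [ 1.e-04  1.e-04 -1.e+00] j [ 0.6   0.62 -0.93  2.02  0.67  0.84  1.08] F [ 1.1  0.2 -2.1] w 0.0148 gf 111.9
shift [-0.0077 -0.0036 -0.0003] spin 0.0013
dish axis [0.5791 0.0364 0.0949]
scene pred ball [273.5 201.8] [([5, 0, 16, 9, 116], [260.7, 180.3]), ([28, 0, 20, 13, 170], [288.2, 181.2]), ([24, 21, 5, 4, 15], [275.1, 199.8])]
top pred ball [260.  145.6] [([0, 0, 34, 36, 607], [249.4, 132.6]), ([43, 0, 5, 3, 12], [281.4, 121.8])]
[-0.06513303  0.2519294  -0.0276837 ] 0.0015922432399917488
[[294.8, 222.5], [304.5, 213.6]]
[[296.7, 206.7], [306.6, 198.0]]
185 [ 94  90  87 106 153 176 178 179 178 177 177 178 178 178 181 181 176  34
  24  29]
189 [ 92  92  93  91  99 106  84 119 174 178 183 178 177 177 177 177 177 112
  23  15]
193 [ 95  95  95  95 143 147 148 146 102 119 177 179 180 181 180 178 181 180
 179 169]
197 [ 96 151 166 105 122 149 150 149 148 147 101 175 180 181 179 177 179 178
 179 179]
201 [134 170 178 151 138 149 148 149 151 151 143 156 100 181 179 176 177 179
 176 182]
205 [102 117 121  99 132 147 149 150 149 152 136  87 110 180 182 180 181 178
 179 179]
209 [137  95  85 101 145 147 148 148 146 109  86  87 149 181 179 179 175 181
 180 180]
213 [142 142 142 144 145 147 147 146 150  99  87  87 160 181 185 179 181 183
 182 179]
217 [142 143 145 145 145 145 146 150 125  92  96 178 180 178 180 182 181 177
 181 181]
221 [ 99 111 115 115 103  90  81  81 133 127 178 178 180 180 179 183 178 179
 178 177]
225 [ 57  57  56  58  56  53  54 107 110 110 123 179 179 180 178 180 179 183
 182 175]
229 [ 55  55  53  54  55  54  54 108 111 111 110 111 177 180 179 175 177 180
 180 130]
233 [ 54  53  55  54  55  54  44  70 100 110 112 110 121 180 182 179 178 178
 178  91]
```

The label plate shows up where an aligned dish would put it in the scene frame (columns 297–306, rows 201–217). The ball is within about 2 px of its predicted place and the arm is still, so I'm handing in.

```bash
python3 -c "
from h import *
print(r.sign_off())"
```

```text
the job is handed in; nothing more can be done
None
```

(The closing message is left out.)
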